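# Hang the drying cabinet's door and set its stay

### The arm

A 6-joint arm with a two-finger parallel gripper is mounted at the origin on the work surface. World frame = base frame: x ahead of the robot, y to its left, z up, the work surface at z = 0. Lengths are in m, angles in rad, forces in N, time in s.
With the tool pointing down it reaches from about 0.275 to 0.85 m from the base axis. Payload 5.2 kg.
Tool frame: the origin (TCP) lies midway between the tips of the shut fingers; the grasp point (between the pads) lies 19 mm behind it; z points along the fingers, y is the line along which they close (so a half turn about z gives the same grasp; the last joint's range is limited). The gripper opens to 85 mm and grips with 20 to 120 N. Pads are 22 mm wide; open, the fingers measure 114 mm over their backs; the gripper's body (76 mm by 85 mm) begins 54 mm behind the grasp point. The pads swing forward as they close: fully open they stand 13 mm farther back than shut.
Start: joints at [-1.538, 0.259, 1.535, -0, 1.348, -0.203], TCP at [0.129, -0.535, 0.231] pointing down, gripper open.
Joint ranges: [-3.14, 3.14], [-0.91, 2.08], [0.19, 2.58], [-1.22, 4.36], [0.22, 2.71], [-3.12, 3.12]. Speed limits (rad/s): [2.57, 2.57, 3.14, 3.14, 3.14, 3.14].

### API

Orientations are given as a unit quaternion [x, y, z, w].
In Python, from plant import * gives the robot as it stands.
- The arm moves only by the tool step_arm, never from a script. Its argument "increments" is a list of rows, each a list of 5 numbers: the shift along the world's x, y, z in m, then the turn about the world's z in rad, then the opening, from 0 (shut) to 1 (fully open). In form: [[tx, ty, tz, roll, grip], ...]. A call has 1 to 10 rows; each row is the pose to reach, as a shift and turn from the pose commanded when the call began; what a row does not reach only later rows make up. A row lasts 1/10 s, in which the tool goes at most 50 mm and 8.59 degrees, less where a joint would pass 70% of its speed; a pose out of reach is approached as far as the arm can. A call with a gripper value outside its range is refused whole. The fingers move at their own pace and stop on an object; "squeeze" is the grip in N (left out, the last holds). Time passes only in rows, so rows that repeat a pose let the fingers close. It gives the time, the measured TCP pose, the force, the opening and the grip force at its end, in the units of the state.
- observe(): the state, without advancing time (a new reading comes with each control period).
- camera(name): name is "side" or "top"; returns a dict with "img" (384x512x3 uint8, blue, green, red), "mtx" (3x3 intrinsics, pixels), "world_to_cam" (4x4, takes a point from world to camera coordinates). Camera axes: x right, y down, z forward; pixel columns grow to the right and rows downward; lengths in m; the calibration is good to about 2 mm. A picture is of the moment at which its call begins. There is no depth.
- job_done(): hands the job in; it is judged then, once.
The state is a dict: "time_s": time; "joint_pos": joint angles; "qvel": joint speeds; "effort": joint torques, N m; "ee_pos": TCP position; "orientation": TCP orientation; "contact_force": force on the tool from outside, world axes, zero at the start; "wrist_torque": the same for the moment, N m; "gripper_width": finger opening in m; "gripper_force": force on a finger pad.
Only numpy, scipy, OpenCV 4.12 (cv2) and the standard library are available. Lean on these libraries where they do the work, as an engineer would, in place of code of your own. Each camera call takes 0.05 s, during which the arm holds its last target. There are 200 camera calls.

### The job

Lift the loose door of the reed-drying cabinet out of its stand and hang it on the cabinet, both knuckles fully down on their two pins. Then prop it open for airing: drop the middle of the stay's three holes over the peg on the door's top edge so that the stay lies level, and let go. Leave the other things on the bench where they are.

Things in the scene. Friction and masses are not known exactly. Their poses are not given: they have to be found in the camera images.
- leaf: Loose framed wooden door, 16 mm thick, 0.2-0.35 kg, upright in the stand's slot. Origin on the axis of its two knuckles, level with its bottom edge; x along the leaf to its free edge (wood from x = 12 to 142 mm), y across (wood and knuckles centred on 0), z up, top edge at 145 mm. Solid top rail 40 mm deep, good to grip. Centre of mass near x 75, z 75 mm.
- lower_knuckle (a point): Centre of the lower mouth of the leaf's lower knuckle, a steel upright tube, outer diameter 20 mm, bore 11 mm, 20 mm high, open at both ends, on the leaf's hinge edge; 15 mm above the leaf's bottom edge. Axes as leaf.
- upper_knuckle (a point): The same for the upper knuckle, 90 mm straight above the lower one (105 mm above the leaf's bottom edge). Axes as leaf.
- leaf_peg (a point): On the axis of the steel peg on the leaf's top edge, 3 mm above that edge (leaf x = 115, y = 0, z = 148 mm). The peg is 8 mm in diameter and stands 14 mm above the edge, its last 4 mm tapered.
- stand: Fixed dark wooden parking stand, base 150 x 80 x 12 mm, with two upright cheeks 110 mm long whose tops are 42 mm above the table, forming a slot 22 mm wide along its x, in which the leaf's bottom edge stands 12 mm above the table. Origin: centre of its underside; z up.
- cabinet: Fixed open-fronted plywood reed-drying cabinet, 160 deep (x) x 200 wide (y) x 165 mm high. Origin: centre of its underside; its open front looks along its own -x. Two steel pintle pins stand before its front near its +y side, one above the other (the upper bracket, underside 120 mm above the table, overhangs the lower pin); the stay is on its top.
- lower_pin (a point): Foot of the lower pintle pin: centre of the shoulder (collar 18 mm in diameter and 10 mm thick, on a bracket as thick) on which the knuckle rests, 40 mm above the table, 13 mm before the cabinet's front face. The pin is 8 mm in diameter and 22 mm high from here, its last 8 mm tapering to 3 mm. Axes as the cabinet.
- upper_pin (a point): Foot of the upper pin, same shape, straight above the lower, 130 mm above the table. Axes as the cabinet. Once hung, the leaf's bottom edge is 25 mm above the table. It is shut when its x points along the cabinet's -y, opens clockwise seen from above (free edge towards the cabinet's -x), turns with slight friction and stays where left.
- stay_pivot (a point): Where the stay's upright swivel axis meets the underside of its bar, 173 mm above the table, at x -65, y -30 mm in the cabinet's frame. x along the bar away from the pivot, level; z up.
- middle_hole (a point): Centre, at the bar's underside, of the middle one of the stay's three holes. The stay: flat steel bar 5 mm thick, up to 26 mm wide; holes 14 mm in diameter, 123, 148 (this one) and 173 mm from the pivot axis; weighs 0.07 kg. Level, its underside is 173 mm above the table, 3 mm above the hung leaf's top edge. x along the bar away from the pivot.
- stay_knob (a point): On the axis of the upright wooden knob at the end of the stay's bar, 196 mm from the pivot axis, 23 mm above the bar's upper face. The knob is a round post 14 mm in diameter, 40 mm high; its top is 17 mm above this point. Grip it to lift and swing the stay.
- swivel (a joint): Turn of the stay about its upright pivot, rad, anticlockwise from above: 0 when the bar points along the cabinet's x (to its back), 1.57 along its y; stops at 0 and 3.0. Slight friction; it stays where it is left.
- stay (a joint): Lift of the stay's bar about its level hinge at the pivot, rad: 0 when level (it rests there by its weight), up to 0.5 with the knob end raised.
- vial0: Bystander: capped reed vial, diameter 28 mm, 79 mm high. Origin: centre of its underside.
- vial1: Bystander: another such vial.
- vial2: Bystander: another such vial.
- reed_block: Bystander: wooden block 100 x 100 x 18 mm with 16 reeds standing on it, 65 mm high in all. Origin: centre of its underside.
- awl: Bystander: screwdriver-like hand tool lying on the table, about 200 mm long and 26 mm high.
- wax: Bystander: round cake of wax, diameter 56 mm, 16 mm high.
- bowl: Bystander: white bowl, diameter 110 mm, 50 mm high.
There are look-alikes about, which are no part of the job. There is more than one size of the leaf; the job needs the middle-sized.

How it is judged:
On the way, in this order (a step that is already met when the one before it is completed fails the run):
1. the door hangs with both knuckles fully down on their pins (horizontal distance between lower_knuckle and lower_pin below 0.004 m and horizontal distance between upper_knuckle and upper_pin below 0.004 m and z of lower_knuckle in the frame of lower_pin below 0.004 m and z of upper_knuckle in the frame of upper_pin below 0.004 m and angle between leaf's own z axis and vertical below 0.06 rad), for 0.2 s.
2. the stay's middle hole is over the door's peg and the stay lies level, the door still hung (all of step 1 and horizontal distance between middle_hole and leaf_peg below 0.006 m and value of joint stay below 0.03 rad), for 0.2 s.
At the end, for the whole second after the job is handed in: Each knuckle's lower mouth is within 4 mm of its pin's foot sideways and less than 4 mm above the shoulder, the leaf is within 0.06 rad of upright and at rest; the stay's middle hole is centred within 6 mm of the door's peg and the stay is lifted less than 0.03 rad (all of step 2 and linear speed of leaf below 0.02 m/s and angular speed of leaf below 0.1 rad/s); the robot touches nothing.
It fails at once if a bystander is moved more than 30 mm (distance of any of vial0, vial1, vial2, reed_block, awl, wax, bowl from where it was at the start of the episode above 0.03 m).
It also fails if it takes over 64 s, if anything falls off the work surface, if the arm or the gripper's body presses on something with over 40 N, if the wrist force passes 120 N, or if a joint passes its speed limit or range.

## Working session

There is one attempt and no reset: what is moved stays moved. The work goes in short steps, Python scripts to look and compute and a tool call to move; the robot and the scene stay as the last step left them, time stands still between calls to the robot, and variables do not carry over. Pictures are saved under pics/ and viewed, at most 10 in all, crops included, and the job is handed in when it is done.

Besides the shell and the picture viewer there is one more tool, called after "Call:" in YAML: its name, and indented under it one key for each argument. step_arm: Moves the arm, as the interface text tells. Its arguments: {"type":"object","properties":{"increments":{"type":"array"},"squeeze":{"type":"number"}},"required":["increments"]}

```bash
mkdir -p pics; cat > h.py <<'E'
from plant import *
import numpy as np, cv2
def cam(n):
    c=camera(n); return c["img"],np.array(c["mtx"]),np.array(c["world_to_cam"])
def ray(c,u,v):
    _,K,T=c; R,t=T[:3,:3],T[:3,3]; o=-R.T@t; d=R.T@np.linalg.inv(K)@np.array([u,v,1.]); return o,d
def onz(c,u,v,z):
    o,d=ray(c,u,v); return o+d*(z-o[2])/d[2]
def proj(c,p):
    _,K,T=c; q=K@(T[:3,:3]@np.array(p,float)+T[:3,3]); return q[:2]/q[2]
def tri(c1,a,c2,b):
    o,d=ray(c1,*a); p,e=ray(c2,*b); s=np.linalg.lstsq(np.c_[d,-e],p-o,rcond=None)[0]
    A,B=o+s[0]*d,p+s[1]*e; return (A+B)/2,np.linalg.norm(A-B)
E
python3 - <<'E'
from h import *
import pickle
cs={}
for n in("top","side"):
    c=cam(n); cs[n]=c; cv2.imwrite(f"pics/{n}0.png",cv2.resize(c[0],(800,600),interpolation=cv2.INTER_CUBIC)); print(n,ray(c,256,192))
pickle.dump(cs,open("c0.pkl","wb"))
print(observe())
E
```

```text
top (array([ 0.31064596, -0.0545146 ,  1.5734099 ]), array([ 0.1239767 , -0.00893456, -0.99227303]))
side (array([-0.11018531,  1.07548379,  0.96119962]), array([ 0.38470459, -0.73228368, -0.56211916]))
{'time_s': 0.1, 'joint_pos': array([-1.53779648e+00,  2.59247296e-01,  1.53596934e+00,  6.31272857e-06,
        1.34803907e+00, -2.02829295e-01]), 'qvel': array([ 0.00186184, -0.00164627, -0.00076969,  0.00068856,  0.00142874,
       -0.00135292]), 'effort': array([ 2.63338246e-03, -4.46970856e+01, -2.91247237e+01, -2.73877922e-04,
        6.28271271e-03, -8.29235603e-06]), 'ee_pos': array([ 0.1285001 , -0.53428004,  0.23057186]), 'orientation': array([ 9.93055867e-01,  1.17640783e-01,  7.35904538e-05, -8.28266225e-04]), 'contact_force': array([-0.09092912, -0.4283925 , -0.85392591]), 'wrist_torque': array([ 0.01049504, -0.0133534 ,  0.01058098]), 'gripper_force': 0.0, 'gripper_width': 0.08534836712570566}
```

View pics/top0.png

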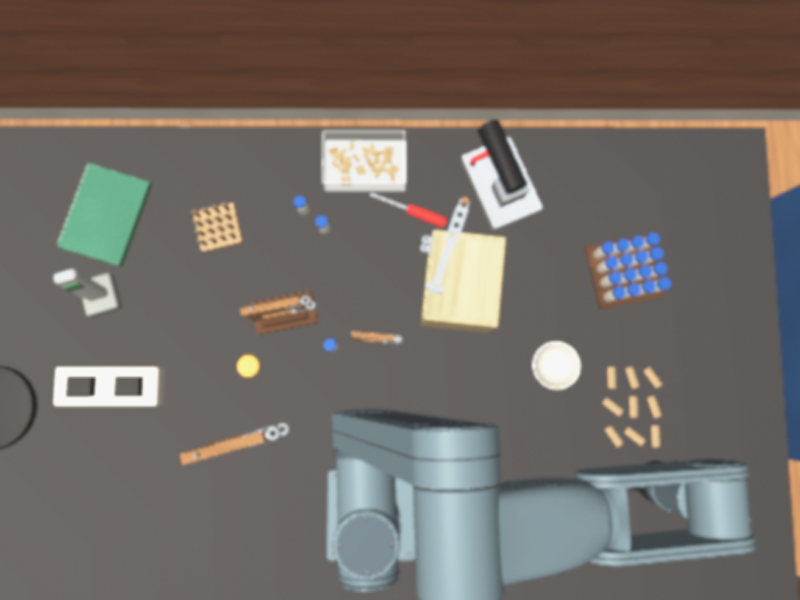

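View pics/side0.png

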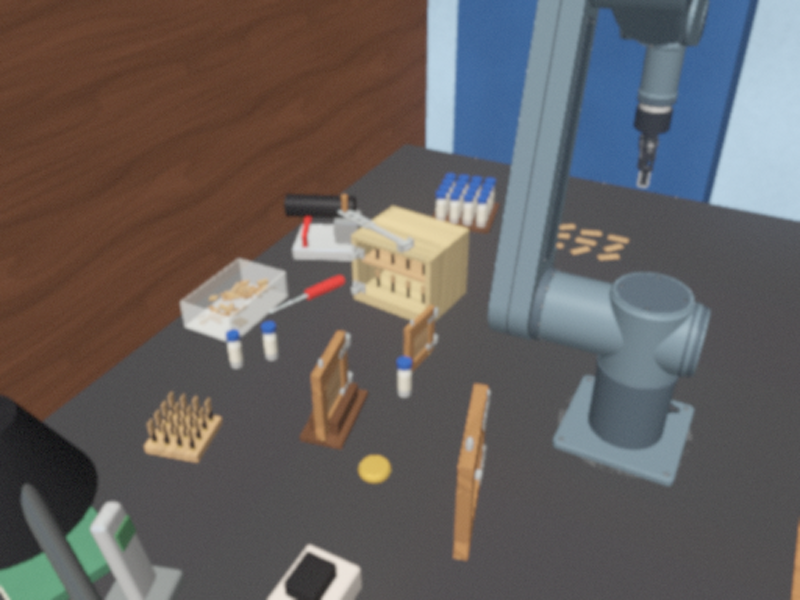

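The top view at 800x600 shows three leaf candidates:
- (280,305), upright in the dark stand
- (375,337), small and freestanding
- (235,443), large and freestanding

The middle-sized one is in the stand, at side-view pixel (335,385). The cabinet is at (463,280), with its pins at (427,243). The stay pivot is at (435,288) and the knob at (463,203). I'll check this in a close crop.

```bash
python3 - <<'E'
from h import *
import pickle
cs=pickle.load(open("c0.pkl","rb")); t,s=cs["top"][0],cs["side"][0]
def cr(i,x,y,w,h): return cv2.resize(i[y:y+h,x:x+w],(400,300),interpolation=cv2.INTER_CUBIC)
o=np.vstack([np.hstack([cr(t,140,168,80,60),cr(t,250,120,100,75+0)]),np.hstack([cr(s,170,205,104,78),cr(s,210,125,104,78)])])
cv2.imwrite("pics/crop0.png",o)
E
```

```text
(no output)
```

View pics/crop0.png

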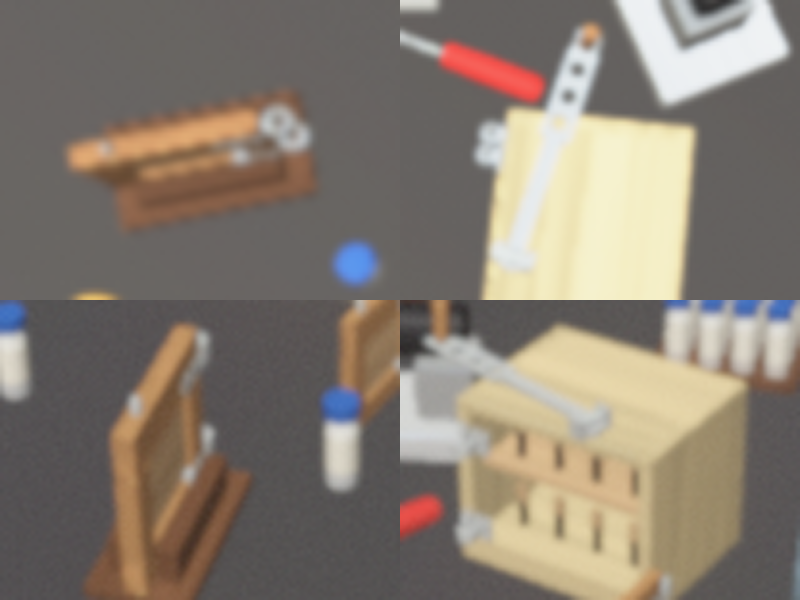

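The crop confirms the leaf in the dark stand, with two knuckles at the right end and the peg near the left end. The stay and both pins also show clearly. Next I'll measure them.

```bash
python3 - <<'E'
from h import *
import pickle
np.set_printoptions(precision=4,suppress=True)
cs=pickle.load(open("c0.pkl","rb")); T,S=cs["top"],cs["side"]
A=lambda x,y:(140+x/5-.4,168+y/5-.4)
B=lambda x,y:(250+(x-400)/4-.4,120+y/4-.4)
C=lambda x,y:(170+x*.26-.4,205+(y-300)*.26-.4)
D=lambda x,y:(210+(x-400)*.26-.4,125+(y-300)*.26-.4)
print("uk",onz(T,*A(277,119),.137),"lk",onz(T,*A(294,137),.047))
print("peg",onz(T,*A(105,149),.171),tri(T,A(105,149),S,C(137,397)))
print("pins up",onz(T,*B(491,131),.152),"low",onz(T,*B(484,154),.062), tri(T,B(491,131),S,D(475,432)))
print("cab corner front+y",onz(T,*B(507,107),.165),tri(T,B(507,107),S,D(459,398)))
print("cab back+y",onz(T,*B(694,124),.165),tri(T,B(694,124),S,D(560,325)))
print("cab side front-y", onz(S,*D(650,460),.165), onz(S,*D(746,388),.165))
print("pivot",onz(T,*B(515,250),.178),tri(T,B(515,250),S,D(587,420)))
print("knob top",onz(T,*B(592,32),.218),"holes",[onz(T,*B(*p),.178) for p in((577,69),(569,97),(560,123))])
# masks
for n,c,(x,y,w,h) in(("leafTop",T,(145,180,62,36)),("cabTop",T,(262,118,70,95))):
    i=cv2.cvtColor(c[0][y:y+h,x:x+w],cv2.COLOR_BGR2HSV)
    m=((i[...,1]<60)&(i[...,2]>130)).astype(np.uint8)
    k,l,st,ce=cv2.connectedComponentsWithStats(m)
    for j in range(1,k): print(n,st[j,4],ce[j]+[x,y])
E
```

```text
uk [0.4923 0.1459 0.137 ] lk [0.4902 0.1457 0.047 ]
peg [0.4674 0.258  0.171 ] (array([0.4683, 0.2589, 0.1687]), np.float64(0.001458501610659465))
pins up [ 0.6283 -0.1248  0.152 ] low [ 0.6266 -0.1226  0.062 ] (array([ 0.6271, -0.127 ,  0.1404]), np.float64(0.008002780884442583))
cab corner front+y [ 0.6466 -0.1382  0.165 ] (array([ 0.646 , -0.1388,  0.1631]), np.float64(0.0023670166727832523))
cab back+y [ 0.6316 -0.3007  0.165 ] (array([ 0.6315, -0.3011,  0.1636]), np.float64(0.0009884749588202142))
cab side front-y [ 0.4494 -0.1175  0.165 ] [ 0.4273 -0.2658  0.165 ]
pivot [ 0.519  -0.1434  0.178 ] (array([ 0.5206, -0.1436,  0.1709]), np.float64(0.0011377583733052361))
knob top [ 0.6985 -0.2071  0.218 ] holes [array([ 0.6771, -0.1982,  0.178 ]), array([ 0.6524, -0.191 ,  0.178 ]), array([ 0.6295, -0.183 ,  0.178 ])]
leafTop 77 [196.4156 193.4286]
leafTop 1 [161. 197.]
leafTop 20 [188.   198.15]
cabTop 580 [318.2224 130.5983]
cabTop 2561 [296.7329 173.3768]
cabTop 3 [279. 146.]
cabTop 5 [307. 149.]
cabTop 1 [312. 150.]
cabTop 6 [316.5 150. ]
cabTop 2 [322.5 151. ]
cabTop 8 [323.  160.5]
cabTop 8 [322.  172.5]
cabTop 4 [272.  171.5]
cabTop 8 [321.  183.5]
cabTop 5 [270. 191.]
cabTop 8 [320.  194.5]
cabTop 5 [269. 201.]
cabTop 5 [319. 205.]
cabTop 1 [318. 209.]
cabTop 1 [316. 210.]
```

Call:
step_arm:
  increments:
    - [0.02,0.04,0.05,0.14,1]
    - [0.04,0.09,0.08,0.28,1]
    - [0.06,0.135,0.08,0.42,1]
    - [0.08,0.18,0.08,0.56,1]
    - [0.1,0.22,0.08,0.7,1]
    - [0.12,0.265,0.08,0.84,1]
    - [0.14,0.31,0.08,0.98,1]
    - [0.16,0.35,0.08,1.12,1]
    - [0.18,0.395,0.08,1.26,1]
    - [0.2,0.44,0.08,1.4,1]
  squeeze: 50

```text
time_s: 1.1
ee_pos: [0.3248, -0.1014, 0.3113]
orientation: [0.682, 0.731, 0.0, 0.0]
contact_force: [0.9, -0.9, 0.1]
gripper_width: 0.0852
gripper_force: 0.0
```

Call:
step_arm:
  increments:
    - [0.02,0.045,0,0.145,1]
    - [0.04,0.09,0,0.145,1]
    - [0.06,0.13,0,0.145,1]
    - [0.08,0.17,0,0.145,1]
    - [0.1,0.215,0,0.145,1]
    - [0.12,0.26,0,0.145,1]
    - [0.147,0.311,-0.03,0.145,1]
    - [0.147,0.311,-0.06,0.145,1]
    - [0.147,0.311,-0.09,0.145,1]
    - [0.147,0.311,-0.09,0.145,1]

```text
time_s: 2.1
ee_pos: [0.4685, 0.2076, 0.2165]
orientation: [0.629, 0.778, -0.004, -0.003]
contact_force: [0.4, -0.4, -0.8]
gripper_width: 0.0858
gripper_force: 0.0
```

Call:
step_arm:
  increments:
    - [0,0,0,0,1]
    - [0,0,-0.03,0,1]
    - [0,0,-0.05,0,1]
    - [0,0,-0.06,0,1]
    - [0,0,-0.06,0,1]
    - [0,0,-0.06,0,1]

```text
time_s: 2.7
ee_pos: [0.4728, 0.2075, 0.163]
orientation: [0.629, 0.777, 0.001, 0.001]
contact_force: [0.2, 0.6, -0.4]
gripper_width: 0.0855
gripper_force: 0.0
```

```bash
python3 - <<'E'
from h import *
T=cam("top");S=cam("side");o=observe();print(o["ee_pos"],o["orientation"],o["contact_force"])
def cr(c,p,w,h):
    u,v=proj(c,p); x,y=int(u-w/2),int(v-h/2); return cv2.resize(c[0][y:y+h,x:x+w],(400,300),interpolation=cv2.INTER_CUBIC)
cv2.imwrite("pics/g1.png",np.hstack([cr(T,(.476,.216,.15),80,60),cr(S,(.476,.216,.15),80,60)]))
E
```

```text
[0.47278928 0.20765925 0.16300452] [0.62919985 0.77724208 0.00117022 0.00096349] [-0.78474483 -0.6695846   0.58992017]
```

View pics/g1.png

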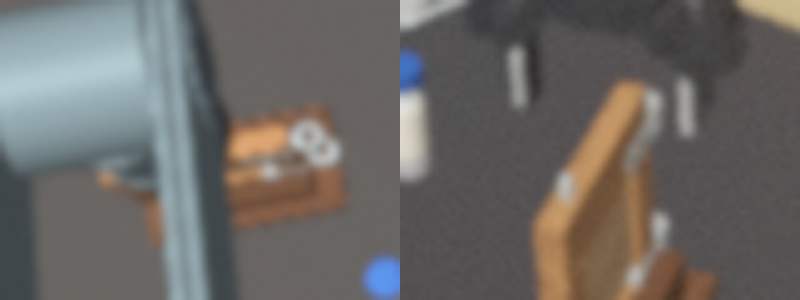

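The side crop shows the fingers straddling the leaf's top edge, peg to the left. I'll correct by +4 mm in x and +9 mm in y, descend and grip.

Call:
step_arm:
  increments:
    - [0.004,0.009,-0.01,0,1]
    - [0.004,0.009,-0.03,0,1]
    - [0.004,0.009,-0.043,0,1]
    - [0.004,0.009,-0.043,0,1]
    - [0.004,0.009,-0.043,0,0.6]
    - [0.004,0.009,-0.043,0,0]
    - [0.004,0.009,-0.043,0,0]
    - [0.004,0.009,-0.043,0,0]
    - [0.004,0.009,-0.043,0,0]
  squeeze: 60

```text
time_s: 3.7
ee_pos: [0.4764, 0.2167, 0.119]
orientation: [0.629, 0.777, 0.001, 0.001]
contact_force: [1.3, 1.1, -1.4]
gripper_width: 0.0152
gripper_force: 58.5
```

Call:
step_arm:
  increments:
    - [0,0,0.02,0,0]
    - [0,0,0.05,0,0]
    - [0,0,0.085,0,0]
    - [0,0,0.12,0,0]
    - [0.02,-0.03,0.12,0.03,0]
    - [0.045,-0.065,0.12,0.05,0]
    - [0.07,-0.1,0.12,0.08,0]
    - [0.095,-0.14,0.12,0.11,0]
    - [0.115,-0.175,0.12,0.11,0]
    - [0.134,-0.205,0.12,0.11,0]

```text
time_s: 4.7
ee_pos: [0.61, 0.0094, 0.2376]
orientation: [0.586, 0.81, -0.0, -0.001]
contact_force: [0.2, -0.4, -1.2]
gripper_width: 0.0158
gripper_force: 59.2
```

Call:
step_arm:
  increments:
    - [0,-0.007,0,0,0]
    - [0,-0.007,-0.03,0,0]
    - [0,-0.007,-0.055,0,0]
    - [0,-0.007,-0.065,0,0]
    - [0,-0.007,-0.065,0,0]
    - [0,-0.007,-0.065,0,0]

```text
time_s: 5.3
ee_pos: [0.61, 0.0049, 0.1742]
orientation: [0.585, 0.811, 0.0, 0.0]
contact_force: [1.7, -0.4, -1.7]
gripper_width: 0.0152
gripper_force: 59.2
```

```bash
python3 - <<'E'
from h import *
import pickle
T=cam("top");S=cam("side");o=observe();print(o["ee_pos"],o["orientation"],o["contact_force"],o["gripper_width"])
pickle.dump(dict(top=T,side=S),open("c1.pkl","wb"))
def cr(c,x,y,w,h): print(x,y); return cv2.resize(c[0][y:y+h,x:x+w],(400,300),interpolation=cv2.INTER_CUBIC)
u,v=proj(T,(.62,-.1,.13)); a=cr(T,int(u-32),int(v-24),64,48)
u,v=proj(S,(.62,-.1,.13)); b=cr(S,int(u-40),int(v-30),80,60)
cv2.imwrite("pics/g2.png",np.hstack([a,b]))
E
```

```text
[0.61059843 0.00471697 0.17500197] [5.85228605e-01 8.10867072e-01 6.36016620e-04 1.29126344e-03] [-0.04031022  0.52922983 -1.84906895] 0.014889071041700664
233 131
185 135
```

View pics/g2.png

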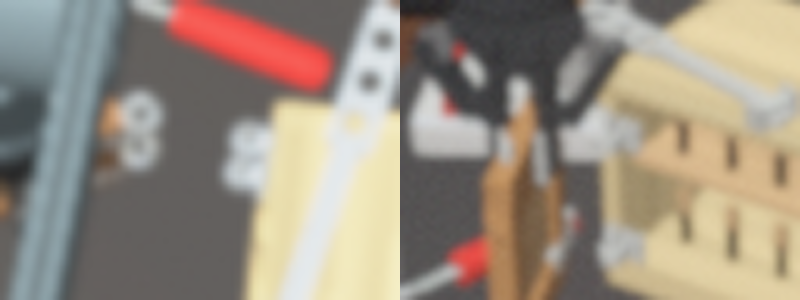

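Top crop: the door's upper knuckle is at (141,114) and the lower at (138,150). The collars are at about (248,139) and (242,170), and the gripped door hangs plumb. Now I'll measure the offset between knuckle and pin precisely.

```bash
python3 - <<'E'
from h import *
import pickle
np.set_printoptions(precision=4,suppress=True,linewidth=200)
cs=pickle.load(open("c1.pkl","rb")); T,S=cs["top"],cs["side"]; T0=pickle.load(open("c0.pkl","rb"))["top"]
g=T[0].min(axis=2); print(g[143:166,250:280])
A=lambda x,y:(233+x/6.25-.42,131+y/6.25-.42)
print("uk",onz(T,*A(141,114),.193),"lk",onz(T,*A(138,151),.103))
for z in(.13,.152): print("up",z,onz(T,*A(247,139),z))
for z in(.04,.062): print("lp",z,onz(T,*A(241,170),z))
C=lambda x,y:(185+(x-400)*.2-.4,135+y*.2-.4)
print(tri(T,A(141,114),S,C(577,220)),[proj(S,(.6277,-.1238,z)) for z in(.13,.152,.04,.062)])
E
```

```text
[[ 85  85  90  93  94  94  94  93  93  93  92  93  93  93  93  93  92  93  92  93  93  92  91  90  89  86  82  77  74  72]
 [ 82  87  91  96 100 102 100  96  94  93  93  93  93  92  93  92  93  93  93  93  93  92  93  92  91  91  89  86  83  81]
 [ 86  89 100 115 131 137 128 111  98  94  93  93  93  92  92  93  93  93  93  93  92  92  92  93  93  93  93  93  93  92]
 [ 88  97 120 149 169 176 164 140 113  98  93  93  93  93  93  93  92  93  93  93  93  93  93  92  92  93  98 106 111 112]
 [ 95 114 147 176 184 183 177 162 134 107  95  94  93  93  92  92  93  93  93  93  93  93  93  93  93  95 108 129 142 144]
 [103 131 166 185 175 163 169 173 150 116  97  94  94  93  93  93  93  93  93  93  93  94  95  94  94 100 121 150 166 169]
 [106 135 170 186 170 155 167 178 157 120  98  94  94  94  93  93  93  93  93  94  97 105 110 109 105 112 136 163 176 179]
 [104 127 162 184 181 172 178 177 150 115  96  94  94  94  94  93  92  93  94 100 116 134 144 143 137 140 156 172 179 180]
 [ 99 113 141 169 179 178 178 163 133 105  95  94  94  94  94  94  93  93  96 112 142 166 175 174 175 178 179 179 17
[... 1410 characters left out ...]
 94  94  94  94  94  94  94  94  95  96 101 123 152 167 173 174 173 172]
 [ 93  95  94  94  94  94  94  94  94  94  94  94  94  94  93  94  94  94  94  94  94  95  98 117 146 163 171 174 173 172]
 [ 94  94  94  94  94  94  94  94  94  94  94  94  94  94  94  94  93  94  94  94  94  94  99 121 152 169 174 173 172 173]]
uk [ 0.6313 -0.0642  0.193 ] lk [ 0.6304 -0.0631  0.103 ]
up 0.13 [ 0.6315 -0.125   0.13  ]
up 0.152 [ 0.6266 -0.1239  0.152 ]
lp 0.04 [ 0.6324 -0.1256  0.04  ]
lp 0.062 [ 0.6278 -0.1246  0.062 ]
(array([ 0.6422, -0.0705,  0.0921]), np.float64(0.026991524665179)) [array([227.407 , 161.7993]), array([227.1579, 156.12  ]), array([228.3885, 184.1804]), array([228.1539, 178.8322])]
```

```bash
python3 - <<'E'
from h import *
import pickle
np.set_printoptions(precision=4,suppress=True,linewidth=200)
cs=pickle.load(open("c1.pkl","rb")); T,S=cs["top"],cs["side"]
print("up",onz(T,272.1,152.9,.13),"lp",onz(T,271.05,158,.04),"uk",onz(T,255,148.8,.193),"lk",onz(T,254.4,153.9,.103))
g=S[0].min(axis=2); print(g[150:192,212:238])
E
```

```text
up [ 0.6312 -0.125   0.13  ] lp [ 0.6316 -0.1253  0.04  ] uk [ 0.6314 -0.0637  0.193 ] lk [ 0.6335 -0.0621  0.103 ]
[[ 64  63  59 ... 158 159 160]
 [ 66  62  59 ... 155 156 156]
 [ 74  63  59 ... 155 156 154]
 ...
 [ 77  84  89 ... 148 150 153]
 [ 81  85  82 ... 145 146 146]
 [ 86  88  81 ... 142 142 144]]
```

Call:
step_arm:
  increments:
    - [0,-0.02,0,0,0]
    - [-0.002,-0.04,0,0,0]
    - [-0.002,-0.055,0,0,0]
    - [-0.002,-0.061,0,0,0]
    - [-0.002,-0.061,0,0,0]
    - [-0.002,-0.061,0,0,0]

```text
time_s: 6.0
ee_pos: [0.6077, -0.056, 0.1735]
orientation: [0.586, 0.811, 0.0, -0.0]
contact_force: [-0.1, -0.1, -3.2]
gripper_width: 0.0154
gripper_force: 59.2
```

```bash
python3 - <<'E'
from h import *
import pickle
T=cam("top");S=cam("side");o=observe();print(o["ee_pos"],o["orientation"],o["contact_force"],o["gripper_width"])
pickle.dump(dict(top=T,side=S),open("c2.pkl","wb"))
def cr(c,x,y,w,h): print(x,y); return cv2.resize(c[0][y:y+h,x:x+w],(400,300),interpolation=cv2.INTER_CUBIC)
a=cr(T,248,134,48,36)
b=cr(S,200,140,64,48); S0=pickle.load(open("c0.pkl","rb"))
c=cr(S0["top"],248,134,48,36);d=cr(S0["side"],200,140,64,48)
cv2.imwrite("pics/g3.png",np.vstack([np.hstack([a,b]),np.hstack([c,d])]))
E
```

```text
[ 0.60766371 -0.05563678  0.1733455 ] [ 5.85169670e-01  8.10910857e-01  1.53717173e-04 -1.24928195e-04] [ 0.56956315  0.15385292 -2.81462405] 0.015364085942591083
248 134
200 140
248 134
200 140
```

View pics/g3.png

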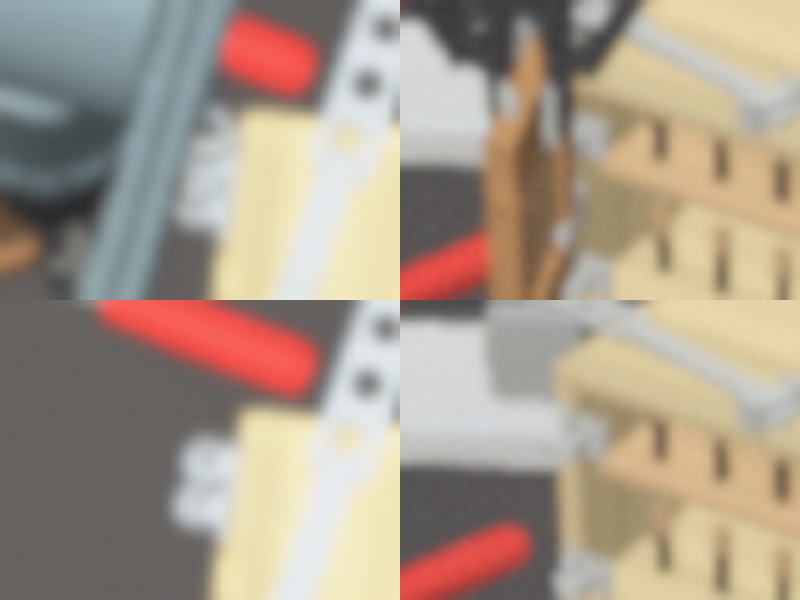

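```bash
python3 - <<'E'
from h import *
import pickle
np.set_printoptions(precision=4,suppress=True,linewidth=250,threshold=10**6)
c0=pickle.load(open("c0.pkl","rb"));c2=pickle.load(open("c2.pkl","rb"));S,T=c0["side"],c0["top"]
i=S[0].astype(int)
# whiteness: blue channel minus wood (red-blue large on wood)
print("r-b side0");print((i[...,2]-i[...,0])[154:192,220:240])
print("blue side0");print(i[154:192,220:240,0])
for p in((.6277,-.1238),(.6312,-.125)):
    print(p,[proj(S,(*p,z)).round(1) for z in(.12,.13,.152,.03,.04,.062)],[proj(T,(*p,z)).round(1) for z in(.12,.13,.152,.03,.04,.062)])
E
```

```text
r-b side0
[[ 4  5  5 10 25 44 55 57 56 56 56 57 57 58 56 57 57 56 56 57]
 [ 4  2  3  6 19 38 49 53 54 54 53 54 57 57 56 56 57 56 57 57]
 [ 2  2  2  2 11 23 34 44 49 49 49 52 53 52 55 55 56 57 57 57]
 [ 1  2  1  1  3  9 17 28 36 39 42 46 49 48 50 52 53 55 55 56]
 [ 1  0  1  1  1  4  7 14 20 21 27 32 40 43 48 49 48 53 55 56]
 [-3 -1 -2 -1  0  1  3  6  9  9 12 18 25 36 45 49 50 54 59 59]
 [-4 -3 -3 -2 -1  1  2  2  2  4  5  8 13 29 44 50 54 61 67 67]
 [-1 -1 -1  0  0  0  1  2  1  2  4  4 11 29 46 54 60 66 73 71]
 [ 3  3  3  2  1  0  3  1  2  3  3  4 12 31 52 63 67 71 73 73]
 [ 4  4  3  4  3  2  3  3  4  5  5  5 12 36 59 69 72 72 74 72]
 [ 4  3  3  3  4  3  6  8 11 14 12 12 21 43 65 73 74 73 74 72]
 [ 4  4  3  5  4  9 16 21 26 31 29 28 36 54 68 72 74 73 74 73]
 [ 4  5  4  5  9 19 31 40 45 46 45 46 54 64 70 72 72 73 73 73]
 [ 4  5  5  5 15 33 46 52 53 51 50 55 61 66 70 73 72 73 73 74]
 [ 5  4  4  6 19 40 53 57 56 54 51 54 58 61 65 66 69 71 71 73]
 [ 4  5  4  9 22 42 55 57 56 53 52 51 51 53 56 59 60 63 67 70]
 [ 4  5  5  7 21 41 55 58 57 52 52 51 50 49 51 52 52 56 59 61]
 [ 2  6  5  6 19 39
[... 4361 characters left out ...]
 144 143 146 147 148 152]
 [ 87  85  85  86  87  87 101 114 125 129 135 137 140 143 142 143 143 146 144 147]]
(0.6277, -0.1238) [array([227.5, 164.4]), array([227.4, 161.8]), array([227.2, 156.1]), array([228.5, 186.6]), array([228.4, 184.2]), array([228.2, 178.8])] [array([271.6, 154.5]), array([271.8, 153.9]), array([272.1, 152.5]), array([270.5, 159.5]), array([270.7, 159. ]), array([270.9, 157.8])]
(0.6312, -0.125) [array([226.8, 163.9]), array([226.7, 161.4]), array([226.4, 155.7]), array([227.8, 186.2]), array([227.7, 183.8]), array([227.5, 178.4])] [array([272. , 153.5]), array([272.1, 152.9]), array([272.4, 151.5]), array([270.9, 158.6]), array([271. , 158.1]), array([271.2, 156.9])]
```

Collar edges in both views agree on the pin at about (0.632, -0.125). The knuckle axis is at (0.6296, -0.1238), so I'll correct by (+2.5, -1) mm and start down.

Call:
step_arm:
  increments:
    - [0.0025,-0.001,0,0,0]
    - [0.0025,-0.001,-0.01,0,0]
    - [0.0025,-0.001,-0.018,0,0]
    - [0.0025,-0.001,-0.021,0,0]
    - [0.0025,-0.001,-0.024,0,0]
    - [0.0025,-0.001,-0.026,0,0]
    - [0.0025,-0.001,-0.026,0,0]

```text
time_s: 6.8
ee_pos: [0.6101, -0.0574, 0.147]
orientation: [0.585, 0.811, -0.0, -0.0]
contact_force: [-0.1, -0.4, -3.0]
gripper_width: 0.0157
gripper_force: 59.3
```

Call:
step_arm:
  increments:
    - [0,0,-0.004,0,0]
    - [0,0,-0.007,0,0]
    - [0,0,-0.01,0,0]
    - [0,0,-0.012,0,0]
    - [0,0,-0.012,0,0]

```text
time_s: 7.3
ee_pos: [0.6099, -0.0574, 0.1348]
orientation: [0.585, 0.811, -0.0, -0.0]
contact_force: [-0.9, -1.3, -2.3]
gripper_width: 0.015
gripper_force: 59.3
```

Call:
step_arm:
  increments:
    - [0,0,-0.001,0,0]
    - [0,0,-0.002,0,0]
    - [0,0,-0.003,0,0]
    - [0,0,-0.004,0,0]
    - [0,0,-0.004,0,0]

```text
time_s: 7.8
ee_pos: [0.6103, -0.0574, 0.1319]
orientation: [0.585, 0.811, 0.0, 0.0]
contact_force: [-1.6, 0.7, 2.2]
gripper_width: 0.0151
gripper_force: 59.9
```

Vertical force went from -2.3 to +2.2 N at the expected height, so the knuckles are seated. Releasing and rising.

Call:
step_arm:
  increments:
    - [0,0,0.001,0,0.3]
    - [0,0,0.001,0,0.6]
    - [0,0,0.001,0,1]
    - [0,0,0.001,0,1]
    - [0,0,0.001,0,1]
    - [0,0,0.02,0,1]
    - [0,0,0.06,0,1]
    - [0,0,0.1,0,1]
    - [0,0,0.13,0,1]

```text
time_s: 8.7
ee_pos: [0.6107, -0.0576, 0.264]
orientation: [0.585, 0.811, 0.0, 0.001]
contact_force: [0.4, -0.6, -0.4]
gripper_width: 0.0855
gripper_force: 0.0
```

Call:
step_arm:
  increments:
    - [-0.03,0.04,0,0,1]
    - [-0.05,0.08,0,0,1]
    - [-0.07,0.12,0,0,1]
    - [-0.09,0.16,0,0,1]
    - [-0.11,0.2,0,0,1]
    - [-0.11,0.2,0,0,1]

```text
time_s: 9.3
ee_pos: [0.4974, 0.1469, 0.2618]
orientation: [0.583, 0.812, 0.001, -0.001]
contact_force: [0.3, -0.6, 0.7]
gripper_width: 0.0857
gripper_force: 0.0
```

```bash
python3 - <<'E'
from h import *
import pickle
T=cam("top");S=cam("side");o=observe();print(o["ee_pos"],o["orientation"],o["contact_force"],o["gripper_width"],o["joint_pos"])
pickle.dump(dict(top=T,side=S),open("c3.pkl","wb"))
def cr(c,x,y,w,h): return cv2.resize(c[0][y:y+h,x:x+w],(w*5,h*5),interpolation=cv2.INTER_CUBIC)
cv2.imwrite("pics/g4.png",np.hstack([cr(T,232,120,76,90),cr(S,190,120,84,90)]))
E
```

```text
[0.49985699 0.1433474  0.26162725] [5.84355148e-01 8.11497894e-01 7.89132610e-05 4.71818603e-04] [0.57446878 0.02760696 0.15373831] 0.08520988547331693 [ 6.48941156e-02  1.84740891e-01  1.55554893e+00 -4.85110949e-04
  1.40047412e+00 -2.57649646e-01]
```

View pics/g4.png

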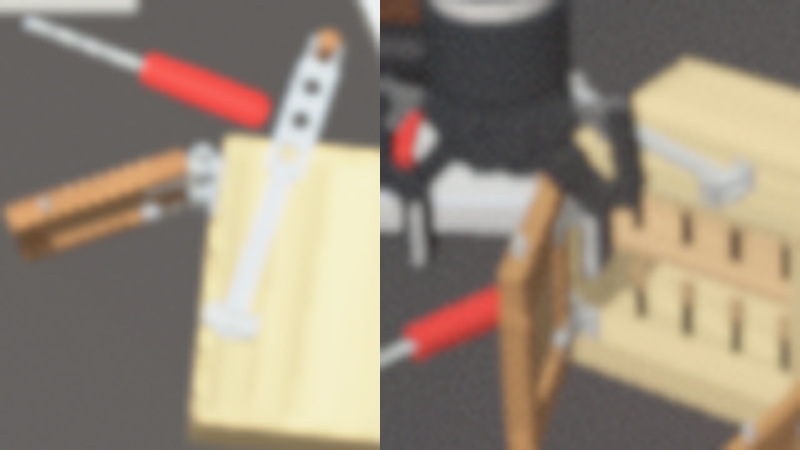

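The door hangs upright on its pins. Top crop: peg at (43,203), upper knuckle (203,157), knob (328,41), holes (312,87), (301,119) and (289,151), pivot foot (230,322).

```bash
python3 - <<'E'
from h import *
import pickle
np.set_printoptions(precision=4,suppress=True,linewidth=200)
cs=pickle.load(open("c3.pkl","rb")); T=cs["top"]
A=lambda x,y:(232+x/5-.4,120+y/5-.4)
i=T[0].astype(int)
# dark hole centroids / knob centroid / peg centroid, sub-pixel
def cen(u,v,w,r=3):
    y,x=np.mgrid[int(v)-r:int(v)+r+1,int(u)-r:int(u)+r+1]; q=w[y,x]; q=np.clip(q-np.percentile(q,60),0,None); return (x*q).sum()/q.sum(),(y*q).sum()/q.sum()
H=[cen(*A(*p),255-i[...,1],2) for p in((312,87),(301,119))]
knob=cen(*A(328,41),i[...,2]-i[...,0]); peg=cen(*A(43,203),i[...,0],2)
print(H,knob,peg,A(43,203))
h3,h2=[onz(T,*p,.176) for p in H]; kn=onz(T,*knob,.215); pg=onz(T,*peg,.182); uk=onz(T,*A(203,157),.15)
print("h3,h2",h3,h2,"knob",kn,"peg",pg,"uk",uk,"peg-uk",np.linalg.norm((pg-uk)[:2]))
P=np.array([.632,-.125]); pr=lambda q:(np.linalg.norm(q[:2]-P),np.arctan2(*(q[:2]-P)[::-1])); print("peg about pin",pr(pg))
d=kn[:2]-h3[:2]; 
for nm,q,r in(("h3",h3,.173),("h2",h2,.148),("knob",kn,.196)):
    for Q in((.515,-.142),):
        v=q[:2]-Q; print(nm,np.linalg.norm(v)-r,np.arctan2(v[1],v[0]))
E
```

```text
[(np.float64(293.92702702702707), np.float64(136.95945945945948)), (np.float64(291.6826291079812), np.float64(143.64976525821598))] (np.float64(297.30600600600604), np.float64(127.7777777777778)) (np.float64(240.3153153153153), np.float64(160.33333333333334)) (240.2, 160.2)
h3,h2 [ 0.6772 -0.1987  0.176 ] [ 0.6536 -0.1906  0.176 ] knob [ 0.6987 -0.2064  0.215 ] peg [ 0.5937 -0.0135  0.182 ] uk [ 0.6335 -0.1244  0.15  ] peg-uk 0.11782525566802607
peg about pin (np.float64(0.11787669261511034), np.float64(1.9018703566553983))
h3 -0.001153175539864909 -0.33599526340431174
h2 -0.0011538880720302347 -0.3374220532312723
knob -0.0012951446636388086 -0.33726287957943185
```

```bash
python3 - <<'E'
from h import *
import pickle
cs=pickle.load(open("c0.pkl","rb")); T,S=cs["top"],cs["side"]
print(tri(T,(329.6,121.6),S,(227,132.5)),tri(T,(313.6,80),S,(182,131)),tri(T,(313.6,80),S,(227,131)),tri(T,(329.6,121.6),S,(182,131)))
E
```

```text
(array([ 0.75199653, -0.33484026,  0.11421749]), np.float64(0.002858312617494294)) (array([ 0.91588474, -0.27877077,  0.10727153]), np.float64(0.01077428604970835)) (array([ 0.81594655, -0.29850655,  0.14931879]), np.float64(0.15406093749798527)) (array([ 0.82510458, -0.29106305,  0.11609763]), np.float64(0.17186271176714216))
```

Call:
step_arm:
  increments:
    - [0.03,-0.03,0.01,0.14,0.5]
    - [0.06,-0.07,0.03,0.28,0.5]
    - [0.09,-0.115,0.03,0.42,0.5]
    - [0.115,-0.155,0.03,0.56,0.5]
    - [0.135,-0.2,0.03,0.7,0.5]
    - [0.155,-0.245,0.03,0.84,0.5]
    - [0.17,-0.28,0.03,0.91,0.5]
    - [0.17,-0.28,0.03,0.91,0.5]
    - [0.17,-0.28,0.03,0.91,0.5]

```text
time_s: 10.3
ee_pos: [0.67, -0.1403, 0.2899]
orientation: [0.172, 0.985, 0.0, -0.001]
contact_force: [-0.5, -0.4, 0.0]
gripper_width: 0.0427
gripper_force: 0.0
```

Call:
step_arm:
  increments:
    - [0.015,-0.033,0,0.01,0.5]
    - [0.029,-0.066,0,0.01,0.5]
    - [0.029,-0.066,0,0.01,0.5]
    - [0.029,-0.066,-0.03,0.01,0.5]
    - [0.029,-0.066,-0.05,0.01,0.5]
    - [0.029,-0.066,-0.05,0.01,0.5]

```text
time_s: 10.9
ee_pos: [0.6972, -0.2013, 0.2377]
orientation: [0.164, 0.986, 0.001, -0.003]
contact_force: [-0.3, 1.1, -0.1]
gripper_width: 0.0426
gripper_force: 0.0
```

Call:
step_arm:
  increments:
    - [0.002,-0.005,0,-0.005,0.5]
    - [0.002,-0.005,-0.02,-0.005,0.5]
    - [0.002,-0.005,-0.04,-0.005,0.5]
    - [0.002,-0.005,-0.05,-0.005,0.5]
    - [0.002,-0.005,-0.05,-0.005,0.5]

```text
time_s: 11.4
ee_pos: [0.7009, -0.2081, 0.1909]
orientation: [0.167, 0.986, 0.0, -0.001]
contact_force: [0.6, 0.3, -0.1]
gripper_width: 0.0426
gripper_force: 0.0
```

Call:
step_arm:
  increments:
    - [-0.002,0.001,-0.004,0,0.5]
    - [-0.002,0.001,-0.004,0,0]
    - [-0.002,0.001,-0.004,0,0]
    - [-0.002,0.001,-0.004,0,0]
    - [-0.002,0.001,-0.004,0,0]
  squeeze: 40

```text
time_s: 11.9
ee_pos: [0.6996, -0.2076, 0.188]
orientation: [0.167, 0.986, -0.0, 0.001]
contact_force: [0.8, -0.0, 1.2]
gripper_width: 0.0125
gripper_force: 39.0
```

Call:
step_arm:
  increments:
    - [-0.002,0.0007,0.01,0,0]
    - [-0.0042,0.0015,0.0194,0,0]
    - [-0.007,0.0025,0.029,0,0]
    - [-0.01,0.0035,0.038,0,0]
    - [-0.01,0.0035,0.038,0,0]

```text
time_s: 12.4
ee_pos: [0.6887, -0.2037, 0.2272]
orientation: [0.167, 0.986, -0.0, 0.0]
contact_force: [1.1, -0.4, -2.0]
gripper_width: 0.0127
gripper_force: 39.0
```

```bash
python3 - <<'E'
from h import *
o=observe();print(o["ee_pos"],o["contact_force"],o["gripper_width"])
Q=np.array([.5139,-.1416]);e=o["ee_pos"][:2];r=np.linalg.norm(e-Q);a0=np.arctan2(*(e-Q)[::-1]);print(r,a0)
for k in range(1,11):
    a=a0+.134*k; print([*(Q+r*np.array([np.cos(a),np.sin(a)])-e).round(4),0,round(.134*k,3),0],end=", ")
E
```

```text
[ 0.68872088 -0.20374551  0.22716409] [ 1.05510388 -0.43724485 -1.96680423] 0.012670418345748172
0.1855381472290823 -0.3415493640814573
[np.float64(0.0067), np.float64(0.0239), 0, 0.134, 0], [np.float64(0.0102), np.float64(0.0485), 0, 0.268, 0], [np.float64(0.0104), np.float64(0.0734), 0, 0.402, 0], [np.float64(0.0072), np.float64(0.098), 0, 0.536, 0], [np.float64(0.0008), np.float64(0.122), 0, 0.67, 0], [np.float64(-0.0088), np.float64(0.1449), 0, 0.804, 0], [np.float64(-0.0213), np.float64(0.1664), 0, 0.938, 0], [np.float64(-0.0366), np.float64(0.1859), 0, 1.072, 0], [np.float64(-0.0544), np.float64(0.2033), 0, 1.206, 0], [np.float64(-0.0743), np.float64(0.2181), 0, 1.34, 0],
```

Call:
step_arm:
  increments:
    - [0.007,0.024,0,0.134,0]
    - [0.01,0.0485,0,0.268,0]
    - [0.0105,0.0735,0,0.402,0]
    - [0.007,0.098,0,0.536,0]
    - [0.001,0.122,0,0.67,0]
    - [-0.009,0.145,0,0.804,0]
    - [-0.0215,0.1665,0,0.938,0]
    - [-0.0365,0.186,0,1.072,0]
    - [-0.0545,0.2035,0,1.206,0]
    - [-0.0745,0.218,0,1.34,0]

```text
time_s: 13.4
ee_pos: [0.6132, 0.0152, 0.2248]
orientation: [-0.484, 0.875, 0.001, -0.001]
contact_force: [-0.6, -1.4, -2.1]
gripper_width: 0.0126
gripper_force: 39.1
```

Call:
step_arm:
  increments:
    - [0,0,0,0,0]
    - [0,0,0,0,0]

```text
time_s: 13.6
ee_pos: [0.6143, 0.0143, 0.2254]
orientation: [-0.481, 0.877, 0.0, -0.0]
contact_force: [1.0, -0.4, -2.2]
gripper_width: 0.0129
gripper_force: 39.3
```

```bash
python3 - <<'E'
from h import *
import pickle
T=cam("top");S=cam("side");o=observe();print(o["ee_pos"],o["orientation"],o["contact_force"],o["gripper_width"])
pickle.dump(dict(top=T,side=S),open("c4.pkl","wb"))
Q=np.array([.5139,-.1416]);v=o["ee_pos"][:2]-Q;print(np.linalg.norm(v),np.arctan2(v[1],v[0]))
def cr(c,x,y,w,h): return cv2.resize(c[0][y:y+h,x:x+w],(w*5,h*5),interpolation=cv2.INTER_CUBIC)
cv2.imwrite("pics/g5.png",np.hstack([cr(T,228,120,76,90),cr(S,190,120,84,90)]))
E
```

```text
[0.61515104 0.01372512 0.22527027] [-4.80331265e-01  8.77087138e-01  7.03024207e-05  1.49108397e-04] [-0.15114103  0.45094851 -1.89997384] 0.012116198442894459
0.1854121517085084 0.9931110022521147
```

View pics/g5.png

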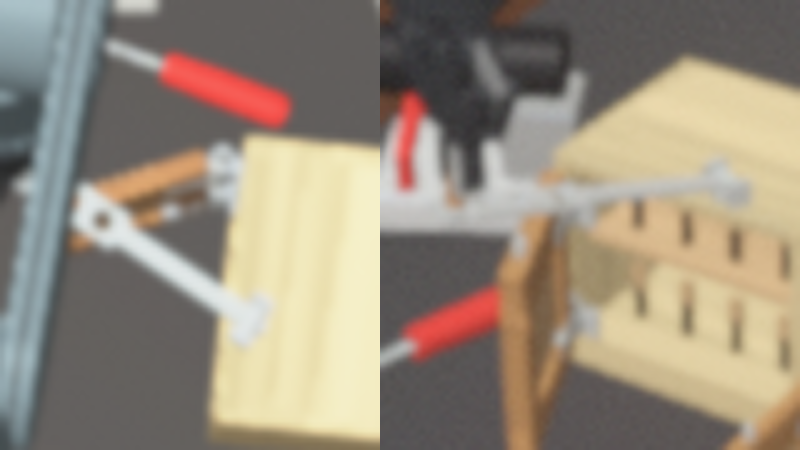

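The lifted stay now points over the door. In the top crop its inner hole is at (102,219); in the side crop the peg is at (518,243). I'll check the bar's bearing from that hole.

```bash
python3 - <<'E'
from h import *
import pickle
cs=pickle.load(open("c4.pkl","rb")); T,S=cs["top"],cs["side"]
i=255-T[0][...,1].astype(float)
y,x=np.mgrid[160:167,245:252]; q=np.clip(i[160:167,245:252]-np.median(i[160:167,245:252])-5,0,None);u,v=(x*q).sum()/q.sum(),(y*q).sum()/q.sum()
Q=np.array([.5139,-.1416])
for (a,b) in((u,v),(248,163.4)):
    h=onz(T,a,b,.201); w=h[:2]-Q; print((a,b),h,np.linalg.norm(w),np.arctan2(w[1],w[0]))
p=tri(pickle.load(open("c3.pkl","rb"))["top"],(240.3,160.3),S,(190+(518-380)/5-.4,120+243/5-.4));print("peg",p,(p[0][:2]-Q),np.arctan2(*(p[0][:2]-Q)[::-1]))
E
```

```text
(np.float64(248.24104234527687), np.float64(163.24104234527687)) [ 0.57985313 -0.04083656  0.201     ] 0.12042875963014438 0.9912400897862635
(248, 163.4) [ 0.57930837 -0.04002433  0.201     ] 0.1208133741491621 0.9986948968188424
peg (array([ 0.59647722, -0.01276018,  0.17361612]), np.float64(0.0021143661205440855)) [0.08257722 0.12883982] 1.000824132802345
```

Call:
step_arm:
  increments:
    - [0,0.003,-0.008,0.009,0]
    - [0.002,0.007,-0.018,0.009,0]
    - [0.003,0.008,-0.023,0.009,0]
    - [0.0035,0.009,-0.028,0.009,0]
    - [0.0035,0.009,-0.028,0.009,0]

```text
time_s: 14.2
ee_pos: [0.6177, 0.0229, 0.1961]
orientation: [-0.485, 0.874, 0.0, -0.001]
contact_force: [-1.7, -3.0, 1.2]
gripper_width: 0.0126
gripper_force: 39.5
```

Call:
step_arm:
  increments:
    - [0,0.001,-0.003,0,0]
    - [0.0005,0.001,-0.005,0,0]
    - [0.0005,0.001,-0.008,0,0]
    - [0.0005,0.001,-0.008,0,0]

```text
time_s: 14.6
ee_pos: [0.6189, 0.0245, 0.1891]
orientation: [-0.485, 0.874, 0.0, 0.0]
contact_force: [-0.7, -2.2, 0.0]
gripper_width: 0.0125
gripper_force: 39.5
```

```bash
python3 - <<'E'
from h import *
import pickle
T=cam("top");S=cam("side");o=observe();print(o["ee_pos"],o["orientation"],o["contact_force"],o["gripper_width"])
pickle.dump(dict(top=T,side=S),open("c5.pkl","wb"))
def cr(c,x,y,w,h): return cv2.resize(c[0][y:y+h,x:x+w],(400,400),interpolation=cv2.INTER_CUBIC)
cv2.imwrite("pics/g6.png",np.hstack([cr(T,228,135,60,60),cr(S,190,130,60,60)]))
E
```

```text
[0.61887014 0.02440442 0.18943931] [-4.85244357e-01  8.74378499e-01  7.04033030e-05  3.86316636e-04] [0.20883678 0.02360984 0.50736685] 0.012817673805589484
```

View pics/g6.png

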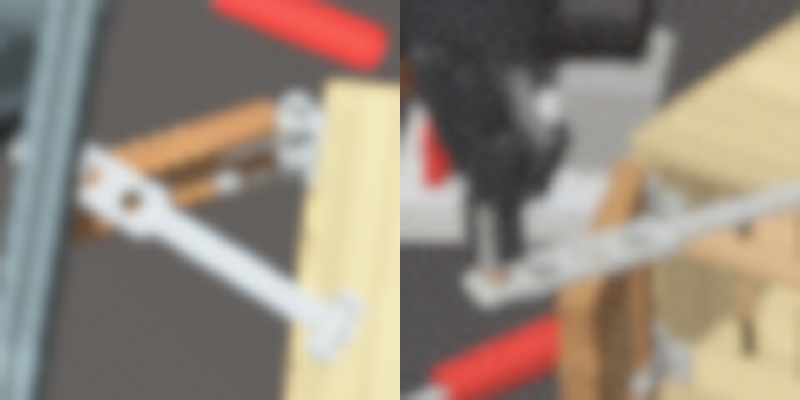

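The bar is nearly level and its middle hole covers the door's top edge. Letting go, rising and moving aside to check.

Call:
step_arm:
  increments:
    - [0,0,-0.0015,0,0]
    - [0,0,-0.0015,0,0.3]
    - [0,0,-0.0015,0,0.5]
    - [0,0,-0.0015,0,0.5]
    - [0,0,-0.0015,0,0.5]
    - [0,0,0.02,0,0.5]
    - [0,0,0.06,0,0.5]
    - [0,0,0.1,0,0.5]

```text
time_s: 15.5
ee_pos: [0.6181, 0.0242, 0.2896]
orientation: [-0.485, 0.874, 0.001, -0.001]
contact_force: [1.2, -0.4, 0.4]
gripper_width: 0.0428
gripper_force: 0.0
```

Call:
step_arm:
  increments:
    - [-0.02,0.05,0,0,0.5]
    - [-0.04,0.1,0,0,0.5]
    - [-0.06,0.15,0,0,0.5]
    - [-0.08,0.2,0,0,0.5]
    - [-0.09,0.22,0,0,0.5]
    - [-0.09,0.22,0,0,0.5]

```text
time_s: 16.1
ee_pos: [0.5262, 0.2486, 0.2897]
orientation: [-0.488, 0.873, 0.001, 0.0]
contact_force: [0.5, -0.5, 1.0]
gripper_width: 0.0428
gripper_force: 0.0
```

```bash
python3 - <<'E'
from h import *
import pickle
T=cam("top");S=cam("side");o=observe();print(o["ee_pos"],o["contact_force"],o["time_s"])
pickle.dump(dict(top=T,side=S),open("c6.pkl","wb"))
def cr(c,x,y,w,h): return cv2.resize(c[0][y:y+h,x:x+w],(400,400),interpolation=cv2.INTER_CUBIC)
cv2.imwrite("pics/g7.png",np.hstack([cr(T,226,135,60,60),cr(S,195,135,60,60)]))
E
```

```text
[0.52823104 0.24491478 0.28946149] [-0.5350509  -1.40399748 -0.60906468] 16.2
```

View pics/g7.png

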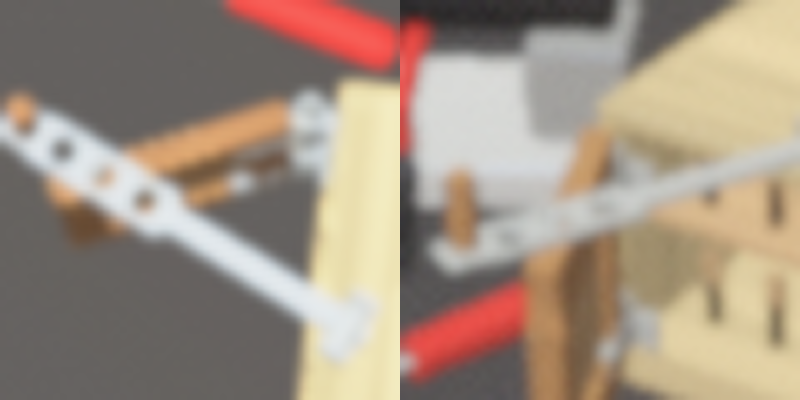

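The middle hole at top crop (104,174) lies over the door's top edge, and the stay looks level. I'll check the peg-in-hole fit and the level with numbers.

```bash
python3 - <<'E'
from h import *
import pickle
np.set_printoptions(linewidth=200,suppress=True,precision=4)
cs=pickle.load(open("c6.pkl","rb")); T,S=cs["top"],cs["side"]
for c in range(3): print("BGR"[c]);print(T[0][156:167,235:252,c])
A=lambda x,y:(226+x*.15-.4,135+y*.15-.4); C=lambda x,y:(195+(x-400)*.15-.4,135+y*.15-.4)
print("knob top",tri(T,A(20,107),S,C(460,172)))
Q=np.array([.5139,-.1416])
for n,p,z,r in(("outer",(63,149),.176,.173),("mid",(104,174),.176,.148),("inner",(145,199),.176,.123),("knob",(20,107),.215,.196)):
    w=onz(T,*A(*p),z)[:2]-Q; print(n,w+Q,np.linalg.norm(w)-r,np.arctan2(w[1],w[0]))
print("uk",onz(T,*A(312,107),.15),"free end mid",onz(T,*A(57,185),.17))
print("side blue");print(S[0][162:172,208:232,0]);print("r-b");print(S[0][162:172,208:232,2].astype(int)-S[0][162:172,208:232,0])
for p in((.5925,-.0173,.178),(.5955,-.015,.182)): print(proj(S,p),proj(T,p))
E
```

```text
B
[[159 179 214 225 221 203 174 146 122 108 105 102 104 111 110 109 114]
 [129 158 207 229 232 226 215 194 166 142 128 116 112 114 113 111 112]
 [150 174 215 231 234 230 224 217 207 188 165 140 123 115 112 112 113]
 [197 213 227 233 230 222 213 211 218 218 205 179 151 128 115 110 108]
 [220 228 234 232 222 206 186 186 213 226 226 216 189 157 128 107  95]
 [214 227 233 230 215 188 166 170 207 228 233 228 215 190 164 135 108]
 [179 208 223 226 215 189 175 187 217 231 233 226 215 207 201 186 160]
 [141 166 192 209 212 208 209 218 229 233 227 209 185 188 209 218 209]
 [115 126 142 161 181 202 219 229 234 232 217 174 138 151 195 223 226]
 [ 92  92  94 105 129 162 197 221 231 229 212 162 127 143 193 225 231]
 [ 75  69  65  66  81 110 147 185 214 222 215 188 167 180 214 231 235]]
G
[[158 178 211 222 217 198 170 144 122 114 117 119 128 141 144 147 156]
 [130 157 204 226 228 223 211 190 165 151 151 148 149 157 158 158 161]
 [149 172 213 228 231 227 222 216 206 196 185 173 165 163 162 164 165]
 [194 209 224 230 227 221 214 214 219 220 214 199 183 172 163 160 160]
 [217 225 231 230 221 208 193 
[... 2781 characters left out ...]
  5  3  2  2  1  1]
 [ 4  3  4  4  4  3  4  4  6 13 28 40 40 34 27 17  9  4  1  2  0  1  1  1]
 [ 5  4  3  4  4  2  3  4  5  9 17 19 15 10  8  7  3  3  1  0  1  1  2  5]
 [ 4  3  4  3  2  3  1  2  2  3  5  6  4  4  2  3  5  5  3  3  3  3  3 10]
 [ 3  1  1  0  2  0  1  2  1  0  2  6  5  3  2  3  5  5  4  4  6  7 10 21]
 [ 2  1  1  0 -1 -1  0  1  0  1  5 11  8  4  3  3  3  5  7 11 16 21 27 35]
 [ 2  0  0 -2 -2  0  1  0  1  1  6 11  9  6  6  7 11 18 22 28 35 40 43 48]
 [ 2  2  1  0  0  1  0  1  4  5 10 14 13 11 14 20 32 46 49 49 51 50 49 51]
 [ 2  1  1  1  1  1  4  7 13 22 30 36 34 29 32 38 54 65 64 57 54 53 51 50]]
[219.3159 166.682 ] [241.4485 160.906 ]
[218.0465 165.6965] [240.7482 159.8113]
```

The peg fills the middle hole: that hole is light, while the outer and inner ones are dark. The hole centre is about 2 mm from the peg estimate. The knob top at z of about 0.215 means the bar lies level, and the arm is clear of everything. Handing in.

```bash
python3 -c "
from plant import *
print(job_done())"
```

```text
the job is handed in; nothing more can be done
None
```

The door hangs on both pins and is propped open, with the stay level and its middle hole over the peg. No bystander was touched as far as I could tell; the job was handed in at about 16 s, and no verdict came back.

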